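# Free the locked battery of the welding carriage with a pin punch

## Task

Take the battery out of the welding carriage: with the slim pin punch from the wooden rack, feel through the slot in the carriage's deck for the window over the hidden spring tongue and press the tongue gently, never forcing the punch, until the battery springs up. Put the punch back upright, fully home in a hole of its rack, then lift the battery out and stand it upright on the bare table clear of the carriage. Leave the short drift in the rack and the tin of tips alone.

Things in the scene. Friction and masses are not known exactly. Their poses are not given: they have to be found in the camera images.
- carriage: Welding carriage, held fast by its magnet: grey case, aluminium deck, 170 mm (x) by 230 mm (y), deck top 120 mm above the table; rubber wheels reach 109 mm either side in x, guide arms 154 mm at +x. Origin: on the table under the middle of the case, z up. At the deck's -y end: panel (y -112 to -56 mm, dial up to 153 mm above the table) and carrying handle (y -119 mm, up to 175 mm).
- slot (a point): Middle of the latch slot in the deck, at deck-top height (carriage x 0, y -17, z 120 mm), axes as the carriage. The slot runs along its x, 60 mm long (x -30 to +30 mm) and 11 mm wide (y), with a steel rim 1.5 mm above the deck. More than 30 N of the punch on anything of the carriage (rim, guide plate, tongue and its stop, inner floor 55 mm below the deck) damages it.
- pack: The battery: black plastic block 90 mm (its x) by 60 mm (its y) by 80 mm high, 0.36 to 0.48 kg. Origin: centre of its underside, z up. Locked, its underside is 75 mm above the table and 35 mm of it stands above the deck; let go, it springs up 15 mm and rests there on its ejector. Then it lifts straight up, held by its long sides (60 mm apart); after 32 mm it is clear of the well.
- punch: Slim steel pin punch standing in a hole of the rack, 144 mm long: knurled round body 16 mm in diameter, 84 mm long; below it a flat-ended pin 8 mm in diameter, 60 mm long. Origin: on the axis at the shoulder where pin meets body, which rests on the rack's top; z along the axis to the head (up). 0.12 kg.
- punch_tip (a point): Middle of the flat end of the punch's pin, 60 mm below the punch's origin.
- rack: Wooden punch rack, fixed: block 56 mm (x) by 130 mm (y) by 68 mm high with three through holes of 11 mm diameter in a row at y -40, 0 and +40 mm (x 0). Origin: centre of its underside. One hole is empty.
- rack_hole0 (a point): Mouth of the rack's hole at y -40 mm, 68 mm above the table.
- rack_hole1 (a point): Mouth of the rack's middle hole.
- rack_hole2 (a point): Mouth of the rack's hole at y +40 mm.
- drift: Short stout drift in another hole of the rack: body of 24 mm diameter with a 27 mm head, 52 mm above the rack, pin only 28 mm long, too short for the job. Origin: on its axis at the rack's top. Stays where it is.
- tip_tin: Closed flat tin of contact tips, 92 by 139 by 44 mm, lying to the left near the table's front edge; stays where it is. Origin: centre of its underside.
- catch_pin (a point): Pivot line of the spring catch (33 mm below the deck, 26 mm in +y from the slot). The catch's tongue, 12 mm wide, lies in the middle of the window, its top 28 to 36 mm below the deck (4 to 12 mm below the plate's top). Pressed down it yields like a spring: 4 to 6 N at first, 7 to 15 N when the battery is let go after 6 to 9 mm, firm stop at about 11 mm.
- well (a point): Centre of the battery's well at deck-top height (carriage x 0, y +45, z 120 mm), axes as the carriage. The well has 1.5 mm play round the battery; round it on the deck a collar 5 mm wide and 2 mm high.
- guide_level (a point): Point 24 mm below the slot's middle, axes as the carriage, at the top of a rigid guide plate that closes the slot below, 3 mm thick. The plate has one window, 16 mm long along x and wider than the slot in y, with square edges; its middle lies anywhere from x -20 to +20 mm, unseen: it must be felt with the punch, which drops in there.
Not all that is in view belongs to the job. Leave any purple look-alike of the rack alone.

How it is judged (in metres and radians):
On the way:
1. with the punch in the slot the catch is pressed and the battery springs up (z of punch_tip in the frame of slot below -0.01 m and x of punch_tip in the frame of slot between -0.032 and 0.032 m and y of punch_tip in the frame of slot between -0.01 and 0.01 m and z of pack in the frame of carriage above 0.085 m), for 0.1 s.
At the end, for the whole second after the job is handed in: The battery stands upright (within 0.1 rad) and at rest on the bare table, its middle at least 130 mm from the carriage's middle and not touching it; the punch stands upright in a hole of the rack with its shoulder on the rack's top (within 4 mm) (height (world z) of pack between -0.005 and 0.005 m and angle between pack's own z axis and vertical below 0.1 rad and linear speed of each of pack, punch below 0.02 m/s and contact force between pack and carriage below 0.2 N and horizontal distance between pack and carriage above 0.13 m and z of punch in the frame of rack between 0.064 and 0.072 m and x of punch in the frame of rack between -0.006 and 0.006 m and y of punch in the frame of rack between -0.046 and 0.046 m and angle between punch's own z axis and vertical below 0.08 rad).
It fails at once if the punch is forced: more than 30 N on the carriage or its catch (contact force between punch and carriage above 30 N).
It fails at once if the short drift is taken or knocked (moved more than 20 mm) (distance of drift from where it was at the start of the episode above 0.02 m).
It fails at once if the tin is pushed away (moved more than 30 mm) (distance of tip_tin from where it was at the start of the episode above 0.03 m).
It also fails if it takes over 72 s, if anything falls off the work surface, if the arm or the gripper's body presses on something with over 40 N, if the wrist force passes 120 N, or if a joint passes its speed limit or range.

## Robot

A 7-joint arm with a two-finger parallel gripper is mounted at the origin on a cart in front of the work surface, level with it; the furniture and walls round the work are solid. World frame = base frame: x ahead of the robot, y to its left, z up, the work surface at z = 0. Lengths are in m, angles in degrees, forces in N, time in s.
With the tool pointing down it reaches from about 0.425 to 0.875 m from the base axis. Payload 4.7 kg.
Tool frame: the origin (TCP) lies between the finger pads; the fingertips stand 8 mm ahead of it and the grasp point (between the pads) lies 11 mm behind it; z points along the fingers, y is the line along which they close (so a half turn about z gives the same grasp; the last joint's range is limited). The gripper opens to 87 mm and grips with 3 to 60 N. Pads are 19 mm wide; open, the fingers measure 117 mm over their backs; the gripper's body (75 mm by 190 mm) begins 51 mm behind the grasp point.
Start: joints at [-69.437, 18.392, -4.016, 83.108, 1.295, 78.541, -3.26], TCP at [0.22, 0.612, 0.231] pointing down, gripper open.
Joint ranges: [-163.93, 163.93], [-17.29, 119.83], [-79.2, 71.16], [3.27, 140.29], [-89.18, 269.18], [5.43, 117.66], [-154.24, 154.24]. Speed limits (degrees/s): [147.25, 147.25, 180, 180, 180, 180, 180].

## Interface

Orientations are given as [roll, pitch, yaw] about the fixed x, y, z axes, in that order (R = Rz(yaw) Ry(pitch) Rx(roll)).
In Python, from cell import env, viewer gives the robot as it stands. The module is installed in compiled form; this text tells all that it offers.
- The arm moves only by the tool arm_command, never from a script. Its argument "series" is a list of rows, each a list of 2 entries, a list of its own where there are three numbers: the shift along the tool's x, y, z in mm, then the turn about the tool's z in rad. A call has exactly 5 rows; each row is the pose to reach, as a shift and turn from the pose commanded when the call began, along the tool's axes at that moment; what a row does not reach only later rows make up. A row lasts 1/10 s, in which the tool goes at most 50 mm and 8.59 degrees, less where a joint would pass 70% of its speed; a pose out of reach is approached as far as the arm can. A call with a gripper value outside its range is refused whole. "grip" is the gripper command: -1 is fully open, 1 is shut, values between are in proportion, set as the call begins (left out, the last holds). The fingers move at their own pace and stop on an object; "grip_force" is the grip in N (left out, the last holds). Time passes only in rows, so rows that repeat a pose let the fingers close, or fill a call up. It gives the time, the measured TCP pose, the force, the opening and the grip force at its end, in the units of the state.
- env.get_obs(): the state, without advancing time (a new reading comes with each control period).
- viewer.read_camera(name): name is "scene" or "top" or "wrist"; returns (picture, depth): 480x640x3 uint8, blue, green, red; 480x640 float32, m along the optical axis (not along the pixel's ray), 0 where there is no reading.
- viewer.calibration(name): a dict with "K" (3x3 intrinsics, pixels), "T" (4x4, takes a point from camera to world coordinates); the wrist camera has in their place "hand_eye" (4x4, takes a point from camera to tool coordinates, whose origin is the TCP and whose axes are the flange's). Camera axes: x right, y up, looking along -z (the intrinsics and any distortion apply to the point x, -y, -z); pixel columns grow to the right and rows downward; lengths in m; the calibration is good to about 2 mm. A picture is of the moment at which its call begins: read the wrist's pose just before it. calibration takes no time and is no camera call.
- env.sign_off(): hands the job in; it is judged then, once.
The state is a dict: "time_s": time; "qpos": joint angles; "joint_velocities": joint speeds; "effort": joint torques, N m; "tool_pos": TCP position; "tool_rot": TCP orientation; "force": force on the tool from outside, world axes, zero at the start; "wrist_torque": the same for the moment, N m; "grip_width": finger opening in m; "grasp_force": force on a finger pad.
Only numpy, scipy, OpenCV 4.12 (cv2) and the standard library are available. Lean on these libraries where they do the work, as an engineer would, in place of code of your own. Each camera call takes 0.05 s, during which the arm holds its last target. There are 200 camera calls.

## Working session

There is one attempt and no reset: what is moved stays moved. The work goes in short steps, Python scripts to look and compute and a tool call to move; the robot and the scene stay as the last step left them, time stands still between calls to the robot, and variables do not carry over. Pictures are saved under pics/ and viewed, at most 10 in all, crops included, and the job is handed in when it is done.

Besides the shell and the picture viewer there is one more tool, called after "Request:" as a command line: name --argument value ..., lists and objects as JSON in quotes. arm_command: Moves the arm, as the interface text tells. Its arguments: {"type":"object","properties":{"series":{"type":"array"},"grip":{"type":"number"},"grip_force":{"type":"number"}},"required":["series"]}

```bash
mkdir -p pics; python3 - <<'E'
from cell import env, viewer
import cv2, numpy as np
print(env.get_obs())
for n in ("scene","top"):
    p,d=viewer.read_camera(n); cv2.imwrite(f"pics/{n}0.png",p); np.save(f"{n}0.npy",d)
    c=viewer.calibration(n); print(n,c); np.savez(f"{n}_cal.npz",**{k:np.array(v) for k,v in c.items()})
print(viewer.calibration("wrist"))
E
```

```text
{'time_s': 0.0, 'qpos': array([-69.43826686,  18.44101715,  -4.0166182 ,  83.17475193,
         1.29669361,  78.54003872,  -3.26040057]), 'joint_velocities': array([-0.04724531, -0.08574489, -0.14684439,  0.05962537, -0.08583406,
        0.00511712, -0.00053997]), 'effort': array([ 2.11532688e-04, -4.91288924e+01, -4.03726939e-01, -3.12526703e+01,
       -6.40363223e-02,  4.37287556e-02,  1.45186282e-04]), 'tool_pos': array([0.21955251, 0.61123081, 0.22944078]), 'tool_rot': array([-1.79889534e+02,  6.99876306e-03,  1.60248989e+02]), 'force': array([-0.98310857,  0.53977953, -0.24619403]), 'wrist_torque': array([-0.02940247, -0.0303651 ,  0.00147764]), 'grasp_force': 0.0, 'grip_width': 0.08690769508968811}
scene {'K': array([[539.65104483,   0.        , 320.79004106],
       [  0.        , 539.65104483, 242.03558632],
       [  0.        ,   0.        ,   1.        ]]), 'T': array([[ 0.89190758,  0.21504138, -0.39781663,  0.07031712],
       [-0.45197735,  0.39522169, -0.79969762, -1.0127684 ],
       [-0.01474232,  0.89306048,  0.44969506,  0.68369441],
       [ 0.        ,  0.      
[... 263 characters left out ...]

       [-0.99991845, -0.01215557,  0.00391538, -0.01570519],
       [ 0.0029925 ,  0.07503284,  0.99717657,  1.28673349],
       [ 0.        ,  0.        ,  0.        ,  1.        ]])}
{'K': array([[362.78625594,   0.        , 317.22934692],
       [  0.        , 362.78625594, 235.97160918],
       [  0.        ,   0.        ,   1.        ]]), 'hand_eye': array([[ 1.92483308e-03,  9.67897517e-01,  2.51337804e-01,
         6.82532722e-02],
       [ 9.99997219e-01, -2.20555903e-03,  8.35239956e-04,
        -5.27677097e-04],
       [ 1.36276704e-03,  2.51335498e-01, -9.67899070e-01,
        -1.54250020e-01],
       [ 0.00000000e+00,  0.00000000e+00,  0.00000000e+00,
         1.00000000e+00]])}
```

View pics/scene0.png

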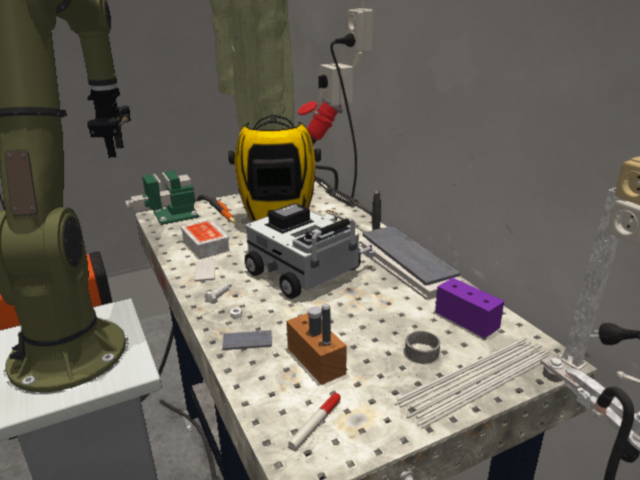

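View pics/top0.png

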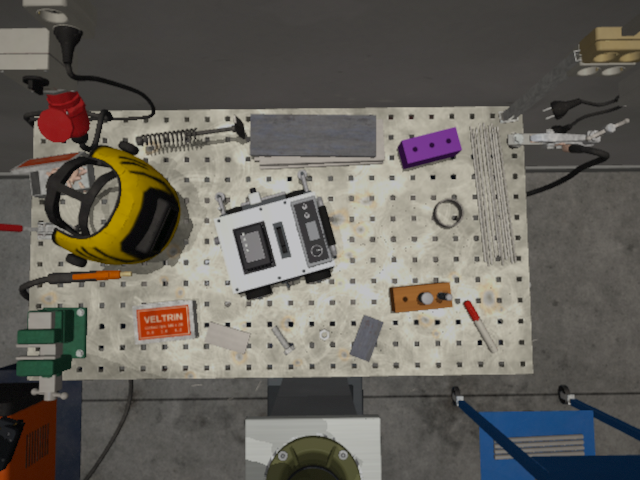

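Two rack look-alikes are visible in the top view. The wooden rack is at (421,297) and holds the slim punch (445,296) and the stout drift (426,298). The purple one at (429,147) is the decoy. The carriage is at (278,243), with its slot at (280,240). I'll confirm this in one enlarged crop.

```bash
cat > h.py <<'E'
import numpy as np, cv2
from scipy.spatial.transform import Rotation as R
def world(px,dep,K,T):
    px=np.atleast_2d(px).astype(float); z=np.asarray(dep,float)
    x=(px[:,0]-K[0,2])/K[0,0]*z; y=(px[:,1]-K[1,2])/K[1,1]*z
    return (T@np.c_[x,-y,-z,np.ones(len(px))].T).T[:,:3]
def on_plane(px,h,K,T):
    px=np.atleast_2d(px).astype(float)
    d=np.c_[(px[:,0]-K[0,2])/K[0,0],-(px[:,1]-K[1,2])/K[1,1],-np.ones(len(px))]@T[:3,:3].T
    return T[:3,3]+d*((h-T[2,3])/d[:,2])[:,None]
def toolT(o):
    M=np.eye(4); M[:3,:3]=R.from_euler('xyz',o['tool_rot'],degrees=True).as_matrix(); M[:3,3]=o['tool_pos']; return M
E
python3 - <<'E'
from h import *
p=cv2.imread("pics/top0.png")
a=cv2.resize(p[180:305,210:340],None,fx=4,fy=4,interpolation=cv2.INTER_CUBIC)
b=cv2.resize(p[265:330,385:465],None,fx=3.5,fy=3.5,interpolation=cv2.INTER_CUBIC)
o=np.zeros((500,800,3),np.uint8); o[:,:520]=a; o[:b.shape[0],520:520+b.shape[1]]=b
cv2.imwrite("pics/c1.png",o)
c=np.load("top_cal.npz"); d=np.load("top0.npy")
P=world(np.stack(np.meshgrid(np.arange(640),np.arange(480)),-1).reshape(-1,2),d.ravel(),c['K'],c['T']).reshape(480,640,3)
np.save("P.npy",P)
def rect(m,name):
    m=m.astype(np.uint8); n,l,s,cc=cv2.connectedComponentsWithStats(m); i=1+np.argmax(s[1:,4])
    q=P[l==i][:,:2].astype(np.float32)*1000; print(name,len(q),cv2.minAreaRect(q))
roi=np.zeros((480,640),bool); roi[275:325,380:465]=1
rect(roi&(abs(P[...,2]-.068)<.012),"rack")
roi=np.zeros((480,640),bool); roi[180:305,205:345]=1
rect(roi&(abs(P[...,2]-.121)<.008),"deck")
rect(roi&(abs(P[...,2]-.155)<.008),"pack")
roi[:]=0; roi[275:325,380:465]=1
rect(roi&(P[...,2]>.09),"tools"); 
for k in [(445,296),(426,298),(405,298),(253,247),(270,230)]: print(k,P[k[1],k[0]])
E
```

```text
rack 1199 ((433.21661376953125, -252.43603515625), (56.2542724609375, 131.61285400390625), 5.011810779571533)
deck 5103 ((575.6349487304688, 83.56365966796875), (203.20162963867188, 230.0562744140625), 14.765868186950684)
pack 1210 ((547.9851684570312, 122.46802520751953), (90.05345916748047, 61.77091598510742), 14.762929916381836)
tools 136 ((433.21002197265625, -252.4105682373047), (23.960166931152344, 26.147418975830078), 0.028335144743323326)
(445, 296) [ 0.43727075 -0.2851394   0.15047989]
(426, 298) [ 0.43204157 -0.2517253   0.11629213]
(405, 298) [ 0.4292302  -0.21841174  0.03987377]
(253, 247) [0.54540868 0.11906529 0.16078803]
(270, 230) [0.58462148 0.08684003 0.11762491]
```

View pics/c1.png

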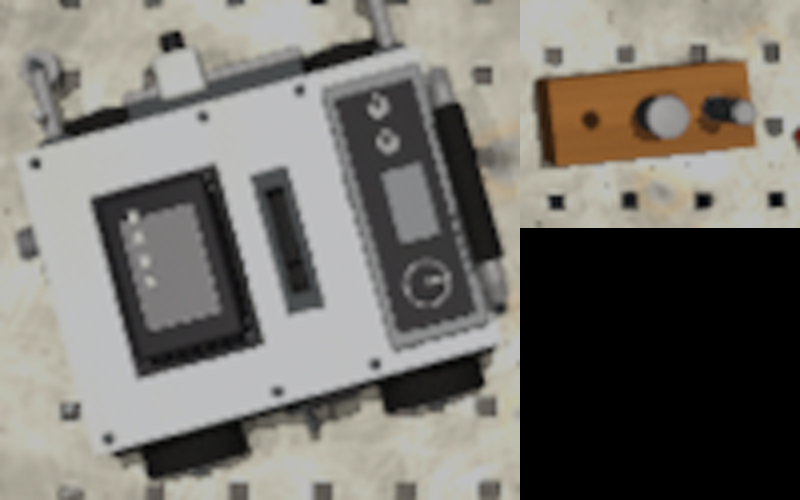

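The crop confirms it. The wooden rack has its empty hole on the left, the stout drift in the middle and the slim punch in the right-hand hole. The slot lies between the battery and the panel. Next I'll plan the approach.

```bash
cat >> h.py <<'E'
def plan(p0,yaw0,wps):
    """wps: (x,y,z,yaw) -> tool shift mm, turn rad; tool pointing down"""
    for x,y,z,w in wps:
        a=np.radians(yaw0); d=(np.array([x,y,z])-p0)*1000
        s=[d[0]*np.cos(a)+d[1]*np.sin(a), d[0]*np.sin(a)-d[1]*np.cos(a), -d[2]]
        print(np.round(s,1), round(np.radians(yaw0-w),3), "rows",round(np.linalg.norm(d)/50,1),round(abs(yaw0-w)/8.59,1))
        p0=np.array([x,y,z]); yaw0=w
E
python3 - <<'E'
from h import *
c=np.load("top_cal.npz")
print("head",on_plane([385+220/3.5,265+112/3.5],.152,c['K'],c['T']))
print("hole0",on_plane([385+70/3.5,265+119/3.5],.068,c['K'],c['T']))
print("slot",on_plane([210+287/4,180+242/4],.1215,c['K'],c['T']))
plan(np.array([.22,.612,.231]),160.25,[(.36,.40,.34,130),(.48,.17,.34,95),(.50,-.05,.30,95),(.44,-.28,.26,95)])
E
```

```text
head [[ 0.43515972 -0.29075154  0.152     ]]
hole0 [[ 0.42822385 -0.21378397  0.068     ]]
slot [[0.56097339 0.06098462 0.1215    ]]
[-203.4 -152.2 -109. ] 0.528 rows 5.5 3.5
[-253.3  -55.9   -0. ] 0.611 rows 5.2 4.1
[-220.9    0.7   40. ] 0.0 rows 4.5 0.0
[-223.9  -79.8   40. ] 0.0 rows 4.8 0.0
```

Request:
arm_command --series '[[[-190, -140, -100], 0.528], [[-190, -140, -100], 0.528], [[-190, -140, -100], 0.528], [[-190, -140, -100], 0.528], [[-190, -140, -100], 0.528]]' --grip -0.1

```text
time_s: 0.6
tool_pos: [0.3487, 0.4187, 0.3285]
tool_rot: [-180.0, 0.0, 129.9]
force: [1.2, 0.0, -0.2]
grip_width: 0.055
grasp_force: 0.0
```

Request:
arm_command --series '[[[-240, -60, 0], 0.611], [[-240, -60, 0], 0.611], [[-240, -60, 0], 0.611], [[-240, -60, 0], 0.611], [[-240, -60, 0], 0.611]]'

```text
time_s: 1.1
tool_pos: [0.4568, 0.1958, 0.3279]
tool_rot: [180.0, -0.0, 94.8]
force: [0.1, 0.7, 0.3]
grip_width: 0.048
grasp_force: 0.0
```

Request:
arm_command --series '[[[-230, 0, 40], 0], [[-230, 0, 40], 0], [[-230, 0, 40], 0], [[-230, 0, 40], 0], [[-230, 0, 40], 0]]'

```text
time_s: 1.6
tool_pos: [0.4755, -0.0351, 0.2874]
tool_rot: [-180.0, 0.0, 94.8]
force: [1.6, -1.1, 0.2]
grip_width: 0.048
grasp_force: 0.0
```

Request:
arm_command --series '[[[-225, -70, 40], 0], [[-225, -70, 40], 0], [[-225, -70, 40], 0], [[-225, -70, 40], 0], [[-225, -70, 40], 0]]'

```text
time_s: 2.1
tool_pos: [0.4243, -0.2641, 0.2476]
tool_rot: [180.0, -0.0, 94.8]
force: [0.7, -0.7, -0.8]
grip_width: 0.0476
grasp_force: 0.0
```

```bash
python3 - <<'E'
from cell import env, viewer
from h import *
o=env.get_obs(); p,d=viewer.read_camera("wrist"); cv2.imwrite("pics/w1.png",p)
c=viewer.calibration("wrist"); np.savez("wcal.npz",K=c['K'],H=c['hand_eye'])
T=toolT(o)@c['hand_eye']; print(o['tool_pos'],o['tool_rot'])
v,u=np.mgrid[0:480,0:640]
P=world(np.c_[u.ravel(),v.ravel()],d.ravel(),c['K'],T).reshape(480,640,3)
for lo,hi in((.145,.16),(.112,.128),(.06,.075)):
    m=(d>0)&(P[...,2]>lo)&(P[...,2]<hi)&(abs(P[...,0]-.435)<.09)&(abs(P[...,1]+.26)<.12)
    q=P[m]; print(lo,m.sum(), q.mean(0) if m.any() else 0, cv2.minAreaRect(q[:,:2].astype(np.float32)*1000) if m.any() else 0)
    if m.any(): print(u[m].min(),u[m].max(),v[m].min(),v[m].max())
E
```

```text
[ 0.42432129 -0.2641133   0.24764496] [ 1.79980089e+02 -1.16123740e-02  9.48492622e+01]
0.145 347 [ 0.43563491 -0.2923692   0.15071419] ((435.6912841796875, -293.1831359863281), (15.32596492767334, 14.415746688842773), 16.2539119720459)
319 339 267 287
0.112 985 [ 0.43247268 -0.25710118  0.11964365] ((432.10101318359375, -266.91534423828125), (52.37690353393555, 26.505508422851562), 88.22496795654297)
312 345 200 269
0.06 6707 [ 0.43128962 -0.24558527  0.06803221] ((432.4175109863281, -254.335693359375), (56.090389251708984, 130.35479736328125), 5.142065048217773)
296 358 134 272
```

View pics/w1.png

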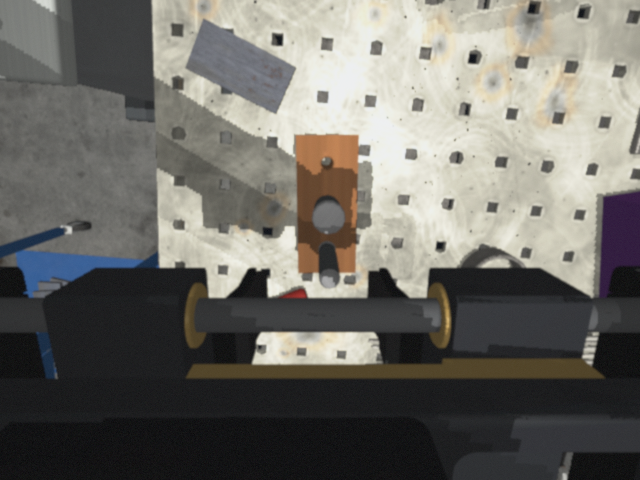

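The wrist view shows the empty hole at (326,162), the drift at (328,215) and the punch head at (329,278) between the fingers. The fit puts the punch axis at about (0.4357, -0.293).

```bash
python3 - <<'E'
from h import *
plan(np.array([.4243,-.2641,.2476]),94.85,[(.4357,-.293,.19,95),(.4357,-.293,.114,95)])
E
```

```text
[-29.8   8.9  57.6] -0.003 rows 1.3 0.0
[ 0.  0. 76.] 0.0 rows 1.5 0.0
```

Request:
arm_command --series '[[[-30, 9, 40], 0], [[-30, 9, 58], 0], [[-30, 9, 85], 0], [[-30, 9, 115], 0], [[-30, 9, 134], 0]]'

```text
time_s: 2.65
tool_pos: [0.4366, -0.2893, 0.1117]
tool_rot: [-179.8, -0.1, 95.0]
force: [0.5, 0.8, 0.2]
grip_width: 0.0479
grasp_force: 0.0
```

Request:
arm_command --series '[[[0, 0, 0], 0], [[0, 0, 0], 0], [[0, 0, 0], 0], [[0, 0, 0], 0], [[0, 0, 0], 0]]' --grip 1 --grip_force 40

```text
time_s: 3.15
tool_pos: [0.438, -0.2905, 0.115]
tool_rot: [179.9, 0.0, 95.0]
force: [-1.3, -0.9, 1.0]
grip_width: 0.0155
grasp_force: 10.1
```

Request:
arm_command --series '[[[0, 0, 0], 0], [[0, 0, 0], 0], [[0, 0, -10], 0], [[0, 0, -20], 0], [[0, 0, -30], 0]]'

```text
time_s: 3.65
tool_pos: [0.4375, -0.2903, 0.1449]
tool_rot: [-180.0, -0.0, 95.0]
force: [-1.4, 0.1, -1.3]
grip_width: 0.0147
grasp_force: 40.0
```

Request:
arm_command --series '[[[0, 0, -30], 0], [[0, 0, -60], 0], [[0, 0, -90], 0], [[0, 0, -120], 0], [[0, 0, -120], 0]]'

```text
time_s: 4.15
tool_pos: [0.4398, -0.2918, 0.2689]
tool_rot: [179.5, 0.2, 95.0]
force: [0.5, -0.6, -1.1]
grip_width: 0.0152
grasp_force: 40.0
```

```bash
python3 - <<'E'
from cell import env, viewer
from h import *
o=env.get_obs(); print(o['time_s'],o['tool_pos'],o['tool_rot'],o['force'],o['grip_width'],o['grasp_force'])
p,d=viewer.read_camera("scene"); 
c=np.load("scene_cal.npz"); x=(np.linalg.inv(c['T'])@np.r_[o['tool_pos'],1]); 
u=c['K'][0,2]+c['K'][0,0]*x[0]/-x[2]; v=c['K'][1,2]-c['K'][1,1]*x[1]/-x[2]; print(u,v)
u,v=int(u),int(v); cv2.imwrite("pics/s2.png",cv2.resize(p[v-60:v+90,u-80:u+80],None,fx=4,fy=4,interpolation=cv2.INTER_CUBIC))
E
```

```text
4.15 [ 0.43983509 -0.29182582  0.26885646] [1.79530481e+02 1.59436750e-01 9.49767695e+01] [ 0.47686908 -0.59666866 -1.10302927] 0.015172941633521739 39.966930407099426
326.62591457718156 245.64175724885334
```

View pics/s2.png

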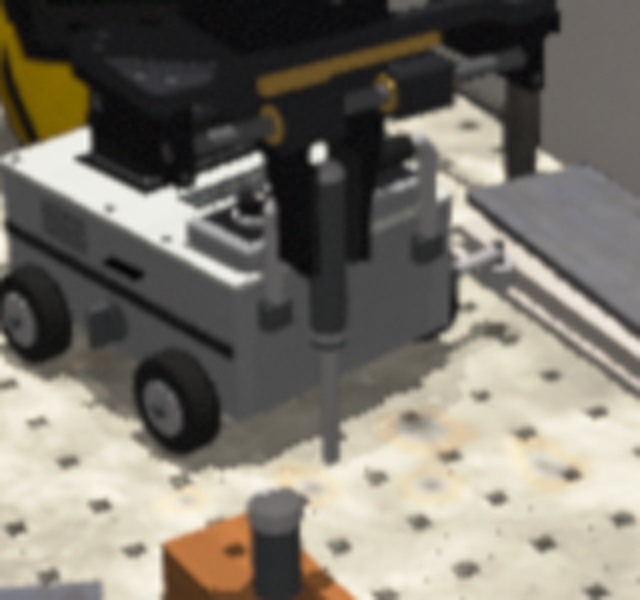

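The punch hangs straight in the grip, and the drift and rack are undisturbed. Next I move over the slot with the tip above handle height.

```bash
python3 - <<'E'
from h import *
plan(np.array([.4385,-.291,.267]),95,[(.4385,-.291,.325,95),(.5,-.10,.325,100),(.562,.064,.325,104.8),(.562,.064,.265,104.8)])
E
```

```text
[  0.   0. -58.] 0.0 rows 1.2 0.0
[184.9  77.9  -0. ] -0.087 rows 4.0 0.6
[150.7  89.5  -0. ] -0.084 rows 3.5 0.6
[ 0.  0. 60.] 0.0 rows 1.2 0.0
```

Request:
arm_command --series '[[[0, 0, -30], 0], [[0, 0, -58], 0], [[40, 15, -58], -0.02], [[75, 30, -58], -0.04], [[110, 46, -58], -0.05]]'

```text
time_s: 4.7
tool_pos: [0.4737, -0.1752, 0.3214]
tool_rot: [-180.0, -0.1, 97.9]
force: [1.3, -1.1, -0.4]
grip_width: 0.0149
grasp_force: 40.0
```

Request:
arm_command --series '[[[45, 20, 0], -0.04], [[90, 40, 0], -0.06], [[135, 62, 0], -0.08], [[180, 84, 0], -0.1], [[220, 104, 0], -0.12]]'

```text
time_s: 5.2
tool_pos: [0.5466, 0.0583, 0.3208]
tool_rot: [-179.9, -0.0, 104.9]
force: [0.4, -0.6, -0.9]
grip_width: 0.0151
grasp_force: 40.0
```

```bash
python3 - <<'E'
from cell import env, viewer
from h import *
o=env.get_obs(); print(o['time_s'],o['tool_pos'],o['tool_rot'],o['force'])
plan(o['tool_pos'],o['tool_rot'][2],[(.562,.064,.265,104.8)])
E
```

```text
5.2 [0.54662408 0.05831253 0.32080497] [-1.79908430e+02 -4.40304980e-02  1.04857342e+02] [ 0.36962856 -0.62717133 -0.86941938]
[ 1.6 16.3 55.8] 0.001 rows 1.2 0.0
```

Request:
arm_command --series '[[[2, 16, 0], 0], [[2, 16, 28], 0], [[2, 16, 56], 0], [[2, 16, 56], 0], [[2, 16, 56], 0]]'

```text
time_s: 5.7
tool_pos: [0.5613, 0.0614, 0.2656]
tool_rot: [-179.9, -0.0, 104.7]
force: [-0.1, -1.3, -0.5]
grip_width: 0.0153
grasp_force: 40.0
```

```bash
python3 - <<'E'
from cell import env, viewer
from h import *
o=env.get_obs(); p,d=viewer.read_camera("wrist"); cv2.imwrite("pics/w2full.png",p); np.save("w2d.npy",d)
np.savez("w2.npz",T=toolT(o))
print(o['tool_pos'],o['tool_rot'],o['force'])
c=np.load("wcal.npz")
for z in (.05,.107,.147):
    x=np.linalg.inv(c['H'])@np.r_[-.0025,0,z,1]; print(z,c['K'][0,2]+c['K'][0,0]*x[0]/-x[2],c['K'][1,2]-c['K'][1,1]*x[1]/-x[2])
cv2.imwrite("pics/w2.png",cv2.resize(p[150:350,220:420],None,fx=3,fy=3,interpolation=cv2.INTER_CUBIC))
E
```

```text
[0.56132684 0.06141886 0.26561456] [-1.79896790e+02 -5.72798590e-04  1.04718096e+02] [-0.11373032 -1.34054914 -0.4552179 ]
0.05 317.1980734396423 263.8168858225949
0.107 317.3124646619995 238.8018004136192
0.147 317.3683829940892 226.57357324439172
```

View pics/w2.png

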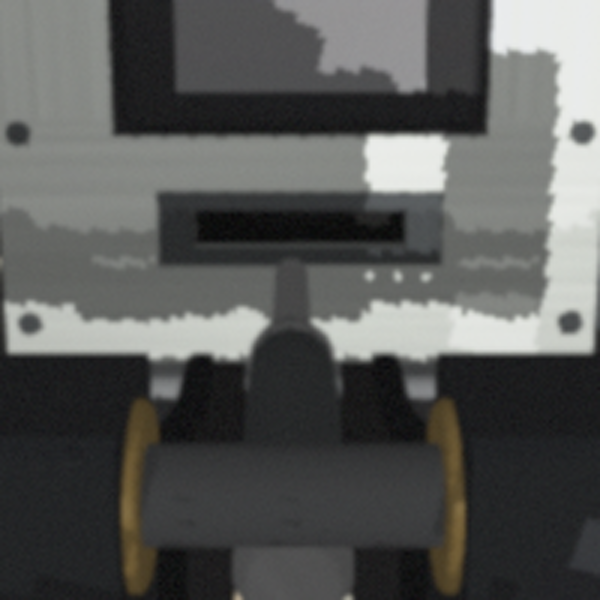

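The view shows the slot opening centred at (320,225) full-frame. The pin's end shows its far edge at (317,236.7), 40 mm above the slot.

```bash
cat >> h.py <<'E'
def tool_pt(px,z):
    """tool coords of wrist pixels on the plane tool-z = z (m)"""
    c=np.load("wcal.npz"); return on_plane(px,z,c['K'],c['H'])*1000
E
python3 - <<'E'
from h import *
d=np.load("w2d.npy"); T=np.load("w2.npz")['T']
print("tip far edge",tool_pt([317,236.7],.107), "slot",tool_pt([[320,225.2],[285,225.2],[355,225.2],[320,220],[320,230.3]],.2656-.1215))
c=np.load("wcal.npz"); 
for px in [(317,238),(317,242),(317,246),(300,235),(330,214),(270,222)]:
    print(px,world(px,[d[px[1],px[0]]],c['K'],c['H'])*1000)
E
```

```text
tip far edge [[ -0.8792594   -0.23592117 107.        ]] slot [[ -0.62655931   2.21899575 144.1       ]
 [ -0.69301887 -27.3070854  144.1       ]
 [ -0.56011834  31.73681868 144.1       ]
 [  3.85556165   2.20170187 144.1       ]
 [ -5.0550011    2.23608252 144.1       ]]
(317, 238) [[ 0.51151178 -0.22026656 98.05702826]]
(317, 242) [[ 0.35014405 -0.19948516 87.93568014]]
(317, 246) [[ 0.53817548 -0.17844822 77.38350926]]
(300, 235) [[ -9.49296046 -14.79404976 145.21684882]]
(330, 214) [[  9.15145045  10.52353637 143.35754609]]
(270, 222) [[  1.81620756 -40.01462877 145.1183575 ]]
```

Request:
arm_command --series '[[[3, 2, 8], 0], [[3, 2, 16], 0], [[3, 2, 25], 0], [[3, 2, 25], 0], [[3, 2, 25], 0]]'

```text
time_s: 6.25
tool_pos: [0.5628, 0.0648, 0.2408]
tool_rot: [-180.0, 0.0, 104.7]
force: [-0.5, 0.4, -0.9]
grip_width: 0.015
grasp_force: 40.0
```

```bash
python3 - <<'E'
from cell import env, viewer
from h import *
o=env.get_obs(); p,d=viewer.read_camera("wrist"); cv2.imwrite("pics/w3full.png",p); np.save("w3d.npy",d)
print(o['tool_pos'],o['tool_rot'],o['force'])
cv2.imwrite("pics/w3.png",cv2.resize(p[190:260,260:380],None,fx=6,fy=6,interpolation=cv2.INTER_CUBIC))
c=np.load("wcal.npz")
for r in range(224,250,2): print(r,world((317,r),[d[r,317]],c['K'],c['H']).round(4)*1000)
E
```

```text
[0.56284144 0.06476507 0.24083155] [-1.79970701e+02  4.75343759e-04  1.04720388e+02] [-0.45755906  0.41229713 -0.9294484 ]
224 [[  5.9  -0.3 119.8]]
226 [[  4.5  -0.3 118.9]]
228 [[  2.9  -0.3 118.9]]
230 [[ -4.8  -0.3 144.3]]
232 [[ -6.6  -0.3 144.4]]
234 [[ -8.4  -0.3 144.4]]
236 [[  0.5  -0.2 103.6]]
238 [[ 0.8 -0.2 96.9]]
240 [[ 0.6 -0.2 92.4]]
242 [[ 0.4 -0.2 87.8]]
244 [[ 0.6 -0.2 81.9]]
246 [[ 0.5 -0.2 77.6]]
248 [[ 0.5 -0.2 73. ]]
```

View pics/w3.png

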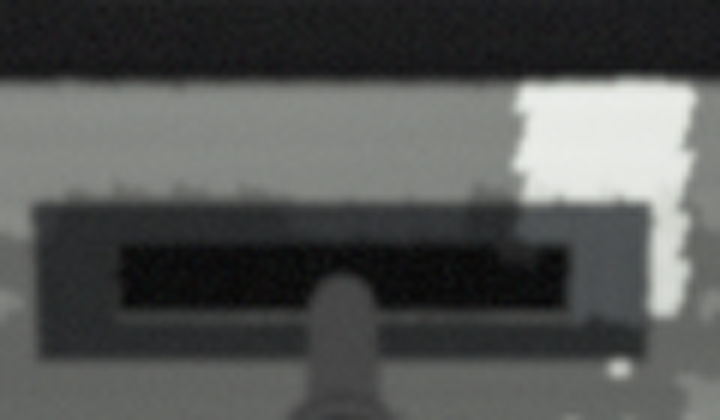

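```bash
python3 - <<'E'
from h import *
print(tool_pt([[317.3,230.5],[317.3,241.2],[280,235.8],[354.7,235.8]],.119))
print(tool_pt([317.2,235.3],.104))
E
```

```text
[[ 9.28699953e-01 -3.07691223e-02  1.19000000e+02]
 [-7.68060386e+00 -1.37666079e-02  1.19000000e+02]
 [-3.38575630e+00 -2.90626628e+01  1.19000000e+02]
 [-3.25232280e+00  2.90870012e+01  1.19000000e+02]]
[[ 9.77146469e-01 -8.60337905e-02  1.04000000e+02]]
```

Request:
arm_command --series '[[[0, 0, 5], 0], [[0, 0, 10], 0], [[0, 0, 13], 0], [[0, 0, 15], 0], [[0, 0, 16.5], 0]]'

```text
time_s: 6.8
tool_pos: [0.563, 0.0648, 0.2243]
tool_rot: [-180.0, 0.0, 104.7]
force: [-1.0, 0.3, -0.9]
grip_width: 0.0151
grasp_force: 40.0
```

Request:
arm_command --series '[[[0, 0, 1], 0], [[0, 0, 2], 0], [[0, 0, 3], 0], [[0, 0, 3], 0], [[0, 0, 3], 0]]'

```text
time_s: 7.3
tool_pos: [0.5631, 0.0648, 0.2216]
tool_rot: [180.0, -0.0, 104.7]
force: [-0.1, 0.6, -0.8]
grip_width: 0.0151
grasp_force: 40.0
```

Request:
arm_command --series '[[[0, 0, 2], 0], [[0, 0, 4], 0], [[0, 0, 6], 0], [[0, 0, 8], 0], [[0, 0, 8], 0]]'

```text
time_s: 7.8
tool_pos: [0.5628, 0.0649, 0.2132]
tool_rot: [-180.0, 0.0, 104.7]
force: [0.1, -0.4, -2.0]
grip_width: 0.015
grasp_force: 40.0
```

Request:
arm_command --series '[[[0, 0, 2], 0], [[0, 0, 4], 0], [[0, 0, 6], 0], [[0, 0, 7], 0], [[0, 0, 7], 0]]'

```text
time_s: 8.3
tool_pos: [0.5629, 0.0649, 0.2064]
tool_rot: [-180.0, -0.0, 104.7]
force: [0.1, 0.1, -0.3]
grip_width: 0.0157
grasp_force: 40.0
```

Request:
arm_command --series '[[[0, 0, 1], 0], [[0, 0, 2], 0], [[0, 0, 3], 0], [[0, 0, 3], 0], [[0, 0, 3], 0]]'

```text
time_s: 8.8
tool_pos: [0.563, 0.0648, 0.2036]
tool_rot: [180.0, -0.0, 104.7]
force: [-0.2, 0.1, -0.8]
grip_width: 0.0155
grasp_force: 40.0
```

Request:
arm_command --series '[[[0, 0, 0.7], 0], [[0, 0, 1.4], 0], [[0, 0, 2], 0], [[0, 0, 2], 0], [[0, 0, 2], 0]]'

```text
time_s: 9.3
tool_pos: [0.5635, 0.0649, 0.2028]
tool_rot: [179.9, -0.0, 104.7]
force: [-0.7, -0.3, 5.8]
grip_width: 0.0151
grasp_force: 40.0
```

The plate is felt at about 6 N, with the TCP at 0.203 m. Next I drag lightly along the slot in 6 mm steps, shorter than the 8 mm free travel in the window, and watch for the drop.

Request:
arm_command --series '[[[0, 2, 0], 0], [[0, 4, 0], 0], [[0, 6, 0], 0], [[0, 6, 0], 0], [[0, 6, 0], 0]]'

```text
time_s: 9.8
tool_pos: [0.5671, 0.0656, 0.2027]
tool_rot: [-179.8, -0.0, 104.7]
force: [-5.6, -1.4, 9.9]
grip_width: 0.0153
grasp_force: 40.1
```

Request:
arm_command --series '[[[0, 0, -3], 0], [[0, 5, -3], 0], [[0, 5, -2], 0], [[0, 5, -1], 0], [[0, 5, 0], 0]]'

```text
time_s: 10.3
tool_pos: [0.5744, 0.0678, 0.2027]
tool_rot: [179.9, -0.0, 104.7]
force: [-1.0, -0.2, 10.0]
grip_width: 0.0153
grasp_force: 40.0
```

Request:
arm_command --series '[[[0, 0, -3], 0], [[0, 6.5, -3], 0], [[0, 6.5, -2], 0], [[0, 6.5, -1], 0], [[0, 6.5, -0.3], 0]]'

```text
time_s: 10.8
tool_pos: [0.5805, 0.0694, 0.2028]
tool_rot: [179.9, -0.0, 104.7]
force: [-1.9, 0.9, 7.3]
grip_width: 0.0149
grasp_force: 40.0
```

Request:
arm_command --series '[[[0, 0, -4], 0], [[0, -8, -4], 0], [[0, -16, -4], 0], [[0, -25, -4], 0], [[0, -25, -3], 0]]'

```text
time_s: 11.3
tool_pos: [0.5544, 0.0624, 0.2048]
tool_rot: [-180.0, -0.1, 104.7]
force: [-0.5, 0.2, -1.6]
grip_width: 0.0152
grasp_force: 40.0
```

Request:
arm_command --series '[[[0, 0, 1], 0], [[0, 0, 2], 0], [[0, 0, 3], 0], [[0, 0, 3], 0], [[0, 0, 3], 0]]'

```text
time_s: 11.8
tool_pos: [0.5562, 0.063, 0.2028]
tool_rot: [179.9, -0.0, 104.7]
force: [-1.6, -0.3, 5.6]
grip_width: 0.0151
grasp_force: 40.0
```

Request:
arm_command --series '[[[0, 0, -3], 0], [[0, -7, -3], 0], [[0, -7, -2], 0], [[0, -7, -1], 0], [[0, -7, 0], 0]]'

```text
time_s: 12.3
tool_pos: [0.5489, 0.0612, 0.2016]
tool_rot: [-180.0, -0.0, 104.7]
force: [-0.5, -0.7, -1.1]
grip_width: 0.0151
grasp_force: 40.0
```

There's no force at x ≈ -14.7 and the TCP is below plate contact height, so the tip has dropped into the window. Continuing down gently.

Request:
arm_command --series '[[[0, 0, 0.5], 0], [[0, 0, 1], 0], [[0, 0, 1.5], 0], [[0, 0, 2], 0], [[0, 0, 2.5], 0]]'

```text
time_s: 12.8
tool_pos: [0.549, 0.0612, 0.1994]
tool_rot: [180.0, -0.0, 104.7]
force: [0.0, 0.2, -1.1]
grip_width: 0.015
grasp_force: 40.0
```

Request:
arm_command --series '[[[0, 0, 0.5], 0], [[0, 0, 1], 0], [[0, 0, 1.5], 0], [[0, 0, 2], 0], [[0, 0, 2], 0]]'

```text
time_s: 13.3
tool_pos: [0.549, 0.0612, 0.1973]
tool_rot: [-180.0, -0.0, 104.7]
force: [0.3, 1.1, -1.3]
grip_width: 0.0151
grasp_force: 40.0
```

Request:
arm_command --series '[[[0, 0, 0.6], 0], [[0, 0, 1.2], 0], [[0, 0, 1.8], 0], [[0, 0, 2.4], 0], [[0, 0, 3], 0]]'

```text
time_s: 13.8
tool_pos: [0.549, 0.0612, 0.1943]
tool_rot: [180.0, -0.0, 104.7]
force: [0.4, 0.6, -1.3]
grip_width: 0.015
grasp_force: 40.0
```

Request:
arm_command --series '[[[0, 0, 0.5], 0], [[0, 0, 1], 0], [[0, 0, 1.5], 0], [[0, 0, 2], 0], [[0, 0, 2], 0]]'

```text
time_s: 14.3
tool_pos: [0.549, 0.0612, 0.1923]
tool_rot: [-180.0, -0.0, 104.7]
force: [-0.0, 0.1, -1.1]
grip_width: 0.0152
grasp_force: 40.0
```

Request:
arm_command --series '[[[0, 0, 0.6], 0], [[0, 0, 1.2], 0], [[0, 0, 1.8], 0], [[0, 0, 2.4], 0], [[0, 0, 3], 0]]'

```text
time_s: 14.8
tool_pos: [0.5493, 0.0613, 0.19]
tool_rot: [180.0, -0.0, 104.7]
force: [-0.5, -0.0, 5.1]
grip_width: 0.0147
grasp_force: 40.0
```

Request:
arm_command --series '[[[0, 0, 0.5], 0], [[0, 0, 1], 0], [[0, 0, 1.5], 0], [[0, 0, 2], 0], [[0, 0, 2], 0]]'

```text
time_s: 15.3
tool_pos: [0.5493, 0.0614, 0.1882]
tool_rot: [179.9, -0.0, 104.7]
force: [-1.7, -0.3, 6.1]
grip_width: 0.0153
grasp_force: 40.0
```

Tongue touched at about 0.191, at 5–6 N. I keep pressing in small steps.

Request:
arm_command --series '[[[0, 0, 0.5], 0], [[0, 0, 1], 0], [[0, 0, 1.5], 0], [[0, 0, 2], 0], [[0, 0, 2.5], 0]]'

```text
time_s: 15.8
tool_pos: [0.5493, 0.0617, 0.1859]
tool_rot: [179.9, -0.1, 104.7]
force: [-0.9, 1.2, 8.3]
grip_width: 0.0152
grasp_force: 40.0
```

Request:
arm_command --series '[[[0, 0, 0.5], 0], [[0, 0, 1], 0], [[0, 0, 1.5], 0], [[0, 0, 1.5], 0], [[0, 0, 1.5], 0]]'

```text
time_s: 16.3
tool_pos: [0.5495, 0.0617, 0.1847]
tool_rot: [179.9, -0.1, 104.7]
force: [-2.7, 0.4, 8.5]
grip_width: 0.015
grasp_force: 40.0
```

Request:
arm_command --series '[[[0, 0, 0.5], 0], [[0, 0, 1], 0], [[0, 0, 1.5], 0], [[0, 0, 1.5], 0], [[0, 0, 1.5], 0]]'

```text
time_s: 16.8
tool_pos: [0.5495, 0.0618, 0.1834]
tool_rot: [179.9, -0.1, 104.7]
force: [-1.7, 1.3, 8.4]
grip_width: 0.0151
grasp_force: 40.0
```

```bash
cat > pk.py <<'E'
from cell import env, viewer
from h import *
c=np.load("top_cal.npz"); p,d=viewer.read_camera("scene"); s=np.load("scene_cal.npz")
P=world(np.stack(np.meshgrid(np.arange(640),np.arange(480)),-1).reshape(-1,2),d.ravel(),s['K'],s['T'])
a=np.radians(14.76); q=P-np.array([.548,.1225,0]); x=q[:,0]*np.cos(a)+q[:,1]*np.sin(a); y=-q[:,0]*np.sin(a)+q[:,1]*np.cos(a)
m=(abs(x)<.035)&(abs(y)<.022)&(P[:,2]>.1)&(P[:,2]<.2)&(d.ravel()>0)
print("pack top z",m.sum(),np.percentile(P[m,2],[5,25,50,75,95]) if m.any() else None)
E
python3 pk.py
```

```text
pack top z 134 [0.12079046 0.16875894 0.17000731 0.17071736 0.17195791]
```

The battery top reads 0.170, so it has sprung up 15 mm. Now I withdraw straight up.

Request:
arm_command --series '[[[0, 0, 0], 0], [[0, 0, 0], 0], [[0, 0, -10], 0], [[0, 0, -20], 0], [[0, 0, -35], 0]]'

```text
time_s: 17.35
tool_pos: [0.5484, 0.061, 0.2169]
tool_rot: [-179.9, 0.0, 104.7]
force: [-0.1, 1.0, -1.4]
grip_width: 0.0152
grasp_force: 40.0
```

Request:
arm_command --series '[[[0, 0, -20], 0], [[0, 0, -45], 0], [[0, 0, -80], 0], [[0, 0, -105], 0], [[0, 0, -105], 0]]'

```text
time_s: 17.85
tool_pos: [0.5509, 0.061, 0.3266]
tool_rot: [179.6, -0.0, 104.7]
force: [0.5, -0.4, -1.4]
grip_width: 0.0151
grasp_force: 40.0
```

```bash
python3 pk.py; python3 - <<'E'
from cell import env
from h import *
o=env.get_obs(); print(o['time_s'],o['tool_pos'],o['tool_rot'])
plan(o['tool_pos'],o['tool_rot'][2],[(.50,-.10,.325,100),(.438,-.2905,.325,95),(.438,-.2905,.21,95)])
E
```

```text
pack top z 243 [0.12090789 0.16835508 0.16972958 0.17075162 0.17201006]
17.9 [0.54995162 0.06099698 0.32413959] [ 1.79770725e+02 -6.80580431e-03  1.04708950e+02]
[-143.   -89.2   -0.9] 0.082 rows 3.4 0.5
[-176.8  -94.1   -0. ] 0.087 rows 4.0 0.6
[  0.   0. 115.] 0.0 rows 2.3 0.0
```

Request:
arm_command --series '[[[-40, -25, 0], 0.02], [[-80, -50, 0], 0.04], [[-110, -70, 0], 0.06], [[-143, -89, 0], 0.08], [[-180, -110, 0], 0.1]]'

```text
time_s: 18.4
tool_pos: [0.4872, -0.1414, 0.3206]
tool_rot: [-179.9, -0.1, 99.0]
force: [0.6, -0.0, -0.2]
grip_width: 0.0149
grasp_force: 40.0
```

Request:
arm_command --series '[[[-35, -20, 0], 0.02], [[-70, -38, 0], 0.04], [[-105, -56, 0], 0.05], [[-140, -72, 20], 0.06], [[-140, -72, 40], 0.07]]'

```text
time_s: 18.9
tool_pos: [0.4354, -0.2968, 0.2812]
tool_rot: [-179.9, 0.2, 94.4]
force: [-0.8, -0.9, -1.5]
grip_width: 0.0152
grasp_force: 40.0
```

```bash
python3 - <<'E'
from cell import env
from h import *
o=env.get_obs(); print(o['time_s'],o['tool_pos'],o['tool_rot'])
plan(o['tool_pos'],o['tool_rot'][2],[(.438,-.2905,.20,95)])
E
```

```text
18.9 [ 0.43539227 -0.29680108  0.28115933] [-1.79945125e+02  1.60540576e-01  9.43804811e+01]
[ 6.1  3.1 81.2] -0.011 rows 1.6 0.1
```

Request:
arm_command --series '[[[6, 3, 25], -0.01], [[6, 3, 50], -0.01], [[6, 3, 80], -0.01], [[6, 3, 80], -0.01], [[6, 3, 80], -0.01]]'

```text
time_s: 19.4
tool_pos: [0.441, -0.284, 0.2016]
tool_rot: [-179.9, -0.0, 95.5]
force: [0.0, 0.0, 0.2]
grip_width: 0.0149
grasp_force: 40.0
```

```bash
python3 - <<'E'
from cell import env, viewer
from h import *
o=env.get_obs(); p,d=viewer.read_camera("wrist"); cv2.imwrite("pics/w4full.png",p); np.save("w4d.npy",d)
print(o['time_s'],o['tool_pos'],o['tool_rot'],o['force'])
cv2.imwrite("pics/w4.png",cv2.resize(p[60:270,260:380],None,fx=2.8,fy=2.8,interpolation=cv2.INTER_CUBIC))
T=toolT(o); c=np.load("wcal.npz")
v,u=np.mgrid[0:480,0:640]
Q=world(np.c_[u.ravel(),v.ravel()],d.ravel(),c['K'],c['H'])
hz=o['tool_pos'][2]-.068
m=(d.ravel()>0)&(abs(Q[:,2]-hz)<.006)&(abs(Q[:,1])<.05)&(Q[:,0]>-.05)&(Q[:,0]<.13)
print(m.sum(),cv2.minAreaRect(Q[m,:2].astype(np.float32)*1000),np.median(Q[m,2]),hz)
E
```

```text
19.4 [ 0.44099302 -0.28400636  0.20157904] [-1.79891386e+02 -2.33616567e-02  9.55406111e+01] [0.01297379 0.02115267 0.18966033]
9515 ((30.370948791503906, -5.461883544921875), (130.22674560546875, 56.27040100097656), 0.4547277092933655) 0.1335887551703292 0.13357904211617627
```

View pics/w4.png

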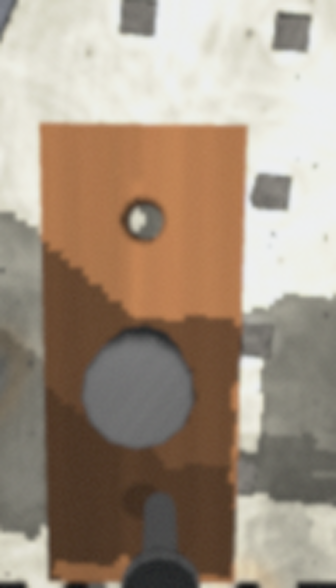

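The rack top and holes are clear: the punch hole is at about (310,238.6) and the tip's far edge at (317,235.7).

```bash
python3 - <<'E'
from h import *
print(tool_pt([[310,238.6],[311.4,138.6]],.1336), tool_pt([317.1,235.7],.105))
E
```

```text
[[ -9.52277209  -6.02659045 133.6       ]
 [ 69.8446786   -4.70623535 133.6       ]] [[  0.41216075  -0.16030014 105.        ]]
```

Request:
arm_command --series '[[[-6.1, -5.7, 0], 0], [[-6.1, -5.7, 6], 0], [[-6.1, -5.7, 12], 0], [[-6.1, -5.7, 18], 0], [[-6.1, -5.7, 18], 0]]'

```text
time_s: 19.95
tool_pos: [0.436, -0.2903, 0.1828]
tool_rot: [-179.9, -0.0, 95.6]
force: [-0.1, -0.4, -1.2]
grip_width: 0.0149
grasp_force: 40.0
```

```bash
python3 - <<'E'
from cell import env, viewer
from h import *
o=env.get_obs(); p,d=viewer.read_camera("wrist"); cv2.imwrite("pics/w5full.png",p)
print(o['time_s'],o['tool_pos'],o['tool_rot'],o['force'])
c=np.load("wcal.npz"); v,u=np.mgrid[0:480,0:640]
Q=world(np.c_[u.ravel(),v.ravel()],d.ravel(),c['K'],c['H']); hz=o['tool_pos'][2]-.068
m=(d.ravel()>0)&(abs(Q[:,2]-hz)<.006)&(abs(Q[:,1])<.05)&(Q[:,0]>-.05)&(Q[:,0]<.13)
(r)=cv2.minAreaRect(Q[m,:2].astype(np.float32)*1000); print(r,Q[m].min(0),Q[m].max(0))
m=(d.ravel()>0)&(Q[:,2]>.075)&(Q[:,2]<.1)&(abs(Q[:,1])<.008)&(abs(Q[:,0])<.008); print("pin",np.median(Q[m],0)*1000,m.sum())
E
```

```text
19.95 [ 0.43602645 -0.29027463  0.18282272] [-1.79908607e+02 -4.80277348e-02  9.55693420e+01] [-0.14617417 -0.38228328 -1.18660268]
((36.24923324584961, 0.015684127807617188), (130.15921020507812, 56.10150909423828), 0.46364352107048035) [-0.02870964 -0.02851212  0.10886293] [0.10124408 0.028461   0.1194092 ]
pin [ 0.13202045 -0.20487    86.49360799] 110
```

Request:
arm_command --series '[[[0, 0, 3], 0], [[0, 0, 6], 0], [[0, 0, 9], 0], [[0, 0, 11], 0], [[0, 0, 13], 0]]'

```text
time_s: 20.5
tool_pos: [0.4365, -0.2908, 0.1707]
tool_rot: [-180.0, -0.0, 95.6]
force: [0.1, 0.4, -0.7]
grip_width: 0.0148
grasp_force: 40.0
```

Request:
arm_command --series '[[[0, 0, 2], 0], [[0, 0, 4], 0], [[0, 0, 6], 0], [[0, 0, 8], 0], [[0, 0, 10], 0]]'

```text
time_s: 21.0
tool_pos: [0.4366, -0.2908, 0.1607]
tool_rot: [180.0, -0.0, 95.6]
force: [0.0, 0.6, -1.0]
grip_width: 0.0153
grasp_force: 40.0
```

Request:
arm_command --series '[[[0, 0, 8], 0], [[0, 0, 16], 0], [[0, 0, 24], 0], [[0, 0, 32], 0], [[0, 0, 40], 0]]'

```text
time_s: 21.5
tool_pos: [0.4364, -0.2908, 0.12]
tool_rot: [-180.0, -0.0, 95.6]
force: [0.2, -0.6, -1.5]
grip_width: 0.0148
grasp_force: 40.0
```

Request:
arm_command --series '[[[0, 0, 1.5], 0], [[0, 0, 3], 0], [[0, 0, 4.5], 0], [[0, 0, 6], 0], [[0, 0, 6], 0]]'

```text
time_s: 22.0
tool_pos: [0.4367, -0.2909, 0.115]
tool_rot: [180.0, 0.0, 95.6]
force: [0.5, -0.3, -1.2]
grip_width: 0.0148
grasp_force: 40.0
```

Request:
arm_command --series '[[[0, 0, 0.5], 0], [[0, 0, 1], 0], [[0, 0, 1.5], 0], [[0, 0, 1.5], 0], [[0, 0, 1.5], 0]]'

```text
time_s: 22.5
tool_pos: [0.4369, -0.2911, 0.1148]
tool_rot: [179.9, -0.0, 95.6]
force: [-2.7, 2.2, 10.4]
grip_width: 0.015
grasp_force: 40.0
```

Request:
arm_command --series '[[[0, 0, 0], 0], [[0, 0, 0], 0], [[0, 0, 0], 0], [[0, 0, 0], 0], [[0, 0, 0], 0]]' --grip -0.1

```text
time_s: 23.0
tool_pos: [0.4365, -0.2907, 0.1132]
tool_rot: [-180.0, -0.0, 95.6]
force: [-0.0, -0.7, 0.2]
grip_width: 0.0447
grasp_force: 0.0
```

Request:
arm_command --series '[[[0, 0, -20], 0], [[0, 0, -50], 0], [[0, 0, -90], 0], [[0, 0, -130], 0], [[0, 0, -170], 0]]'

```text
time_s: 23.5
tool_pos: [0.4362, -0.2908, 0.2849]
tool_rot: [180.0, -0.0, 95.5]
force: [0.9, 0.2, -0.3]
grip_width: 0.0476
grasp_force: 0.0
```

```bash
python3 - <<'E'
from cell import env, viewer
from h import *
o=env.get_obs(); p,d=viewer.read_camera("wrist"); print(o['time_s'],o['tool_pos'],o['tool_rot'],o['grip_width'])
c=np.load("wcal.npz"); T=toolT(o)@c['H']; v,u=np.mgrid[0:480,0:640]
P=world(np.c_[u.ravel(),v.ravel()],d.ravel(),c['K'],T); m=(d.ravel()>0)&(P[:,2]>.13)&(P[:,2]<.2)&(abs(P[:,0]-.436)<.02)&(abs(P[:,1]+.293)<.02)
h=m&(P[:,2]>.145); print("head",h.sum(),np.median(P[h],0),np.percentile(P[h,2],95))
plan(o['tool_pos'],o['tool_rot'][2],[(.47,-.12,.32,60),(.548,.1225,.30,14.76),(.548,.1225,.139,14.76)])
E
```

```text
23.5 [ 0.43617512 -0.29082561  0.28489484] [ 1.79982308e+02 -1.99623701e-02  9.55405819e+01] 0.047551467463761564
head 285 [ 0.43676327 -0.29286218  0.15152727] 0.15291830631067738
[166.8  50.2 -35.1] 0.62 rows 3.6 4.1
[249.  -53.7  20. ] 0.79 rows 5.1 5.3
[  0.   0. 161.] 0.0 rows 3.2 0.0
```

The punch is back home: the shoulder touched the rack and the head is at 0.152 m. Now for the battery.

Request:
arm_command --series '[[[33, 10, -10], 0.14], [[66, 20, -20], 0.28], [[100, 30, -35], 0.42], [[133, 40, -35], 0.56], [[167, 50, -35], 0.62]]' --grip -1

```text
time_s: 24.05
tool_pos: [0.4705, -0.1186, 0.319]
tool_rot: [179.9, -0.1, 59.7]
force: [1.2, -0.0, 0.0]
grip_width: 0.08
grasp_force: 0.0
```

Request:
arm_command --series '[[[48, -10, 0], 0.14], [[96, -20, 0], 0.28], [[144, -31, 0], 0.42], [[192, -41, 0], 0.56], [[240, -52, 0], 0.7]]'

```text
time_s: 24.55
tool_pos: [0.5453, 0.1159, 0.318]
tool_rot: [-180.0, -0.0, 19.6]
force: [0.2, 0.1, 0.7]
grip_width: 0.0868
grasp_force: 0.0
```

```bash
python3 - <<'E'
from cell import env, viewer
from h import *
o=env.get_obs(); p,d=viewer.read_camera("wrist"); print(o['time_s'],o['tool_pos'],o['tool_rot'],o['grip_width'])
c=np.load("wcal.npz"); T=toolT(o)@c['H']; v,u=np.mgrid[0:480,0:640]
P=world(np.c_[u.ravel(),v.ravel()],d.ravel(),c['K'],T); m=(d.ravel()>0)&(abs(P[:,2]-.169)<.006)&(abs(P[:,0]-.548)<.08)&(abs(P[:,1]-.1225)<.07)
if m.sum()>50: r=cv2.minAreaRect(P[m,:2].astype(np.float32)*1000); print(m.sum(),r)
plan(o['tool_pos'],o['tool_rot'][2],[(.548,.1225,.25,14.76)])
E
```

```text
24.55 [0.54532497 0.11594252 0.31803584] [-1.79984166e+02 -8.23670750e-03  1.95876276e+01] 0.08676685390283197
7218 ((546.5411376953125, 122.279052734375), (90.59297180175781, 61.72766876220703), 14.206031799316406)
[ 4.7 -5.3 68. ] 0.084 rows 1.4 0.6
```

Request:
arm_command --series '[[[4, -5.5, 20], 0.084], [[4, -5.5, 60], 0.084], [[4, -5.5, 100], 0.084], [[4, -5.5, 125], 0.084], [[4, -5.5, 140], 0.084]]'

```text
time_s: 25.1
tool_pos: [0.5454, 0.1201, 0.1755]
tool_rot: [180.0, 0.2, 15.1]
force: [-0.0, 0.4, -0.5]
grip_width: 0.0869
grasp_force: 0.0
```

Request:
arm_command --series '[[[0, 0, 10], 0], [[0, 0, 20], 0], [[0, 0, 29], 0], [[0, 0, 36], 0], [[0, 0, 36], 0]]'

```text
time_s: 25.6
tool_pos: [0.5465, 0.1206, 0.1418]
tool_rot: [180.0, 0.0, 15.1]
force: [-0.2, -0.0, 0.2]
grip_width: 0.0874
grasp_force: 0.0
```

Request:
arm_command --series '[[[0, 0, 0], 0], [[0, 0, 0], 0], [[0, 0, 0], 0], [[0, 0, 0], 0], [[0, 0, 0], 0]]' --grip 1 --grip_force 40

```text
time_s: 26.1
tool_pos: [0.5468, 0.1221, 0.1429]
tool_rot: [-179.9, -0.1, 15.2]
force: [-0.4, 2.8, 1.8]
grip_width: 0.0598
grasp_force: 39.9
```

Request:
arm_command --series '[[[0, 0, 0], 0], [[0, 0, -5], 0], [[0, 0, -12], 0], [[0, 0, -20], 0], [[0, 0, -30], 0]]'

```text
time_s: 26.6
tool_pos: [0.546, 0.1204, 0.1719]
tool_rot: [179.9, 0.1, 15.1]
force: [0.8, 0.8, -3.1]
grip_width: 0.0597
grasp_force: 39.9
```

Request:
arm_command --series '[[[0, 0, -20], 0], [[0, 0, -45], 0], [[0, 0, -80], 0], [[0, 0, -115], 0], [[0, 0, -150], 0]]'

```text
time_s: 27.1
tool_pos: [0.5468, 0.1181, 0.3242]
tool_rot: [179.9, 0.0, 15.0]
force: [1.1, 1.1, -3.7]
grip_width: 0.06
grasp_force: 39.9
```

```bash
python3 - <<'E'
from cell import env, viewer
from h import *
o=env.get_obs(); print(o['time_s'],o['tool_pos'],o['tool_rot'],o['grip_width'],o['force'])
plan(o['tool_pos'],o['tool_rot'][2],[(.57,-.02,.32,55),(.58,-.17,.30,95),(.58,-.17,.0535,95)])
c=np.load("top_cal.npz"); P=np.load("P.npy"); m=(abs(P[...,0]-.58)<.08)&(abs(P[...,1]+.17)<.07); print("table z",np.percentile(P[m][:,2],[1,50,99]))
E
```

```text
27.1 [0.54684372 0.11814257 0.32418206] [1.79850216e+02 2.32480591e-02 1.49690745e+01] 0.059989258536332565 [ 1.05833002  1.13773415 -3.72355854]
[-13.3 139.4   4.2] -0.699 rows 2.8 4.7
[-117.1   94.2   20. ] -0.698 rows 3.0 4.7
[  0.    0.  246.5] 0.0 rows 4.9 0.0
table z [-6.61264448e-01  5.97748524e-06  6.00862819e-03]
```

Request:
arm_command --series '[[[0, 28, 0], -0.14], [[-3, 56, 0], -0.28], [[-6, 84, 0], -0.42], [[-10, 112, 0], -0.56], [[-13, 139, 0], -0.7]]'

```text
time_s: 27.6
tool_pos: [0.5701, -0.0206, 0.3229]
tool_rot: [179.9, 0.1, 55.4]
force: [0.3, 0.3, -3.8]
grip_width: 0.0597
grasp_force: 39.9
```

Request:
arm_command --series '[[[-24, 19, 0], -0.14], [[-48, 38, 0], -0.28], [[-72, 57, 5], -0.42], [[-96, 76, 10], -0.56], [[-117, 94, 20], -0.7]]'

```text
time_s: 28.1
tool_pos: [0.5802, -0.1707, 0.3034]
tool_rot: [180.0, 0.2, 95.5]
force: [0.7, 0.2, -2.9]
grip_width: 0.0598
grasp_force: 39.9
```

Request:
arm_command --series '[[[0, 0, 40], 0], [[0, 0, 85], 0], [[0, 0, 130], 0], [[0, 0, 170], 0], [[0, 0, 205], 0]]'

```text
time_s: 28.6
tool_pos: [0.5794, -0.1683, 0.0956]
tool_rot: [-179.8, 0.1, 95.3]
force: [0.5, -0.5, -3.6]
grip_width: 0.0595
grasp_force: 39.9
```

Request:
arm_command --series '[[[0, 0, 10], 0], [[0, 0, 20], 0], [[0, 0, 30], 0], [[0, 0, 37], 0], [[0, 0, 37], 0]]'

```text
time_s: 29.1
tool_pos: [0.581, -0.1666, 0.0604]
tool_rot: [-180.0, -0.0, 95.3]
force: [-0.4, 0.0, -3.5]
grip_width: 0.06
grasp_force: 39.9
```

Request:
arm_command --series '[[[0, 0, 1.5], 0], [[0, 0, 3], 0], [[0, 0, 4.5], 0], [[0, 0, 6], 0], [[0, 0, 6], 0]]'

```text
time_s: 29.6
tool_pos: [0.5809, -0.1666, 0.0542]
tool_rot: [-180.0, -0.0, 95.3]
force: [-0.6, -0.4, -5.1]
grip_width: 0.0594
grasp_force: 39.9
```

Request:
arm_command --series '[[[0, 0, 0.7], 0], [[0, 0, 1.4], 0], [[0, 0, 2], 0], [[0, 0, 2.6], 0], [[0, 0, 2.6], 0]]'

```text
time_s: 30.1
tool_pos: [0.5811, -0.1667, 0.0529]
tool_rot: [180.0, -0.0, 95.3]
force: [-3.7, 1.3, 4.2]
grip_width: 0.0597
grasp_force: 39.9
```

The battery touches the table. Release and rise.

Request:
arm_command --series '[[[0, 0, 0], 0], [[0, 0, 0], 0], [[0, 0, 0], 0], [[0, 0, 0], 0], [[0, 0, 0], 0]]' --grip -1

```text
time_s: 30.6
tool_pos: [0.5811, -0.1666, 0.0517]
tool_rot: [180.0, 0.0, 95.3]
force: [-0.5, -0.5, 0.3]
grip_width: 0.0854
grasp_force: 0.0
```

Request:
arm_command --series '[[[0, 0, -20], 0], [[0, 0, -60], 0], [[0, 0, -110], 0], [[0, 0, -160], 0], [[0, 0, -210], 0]]'

```text
time_s: 31.1
tool_pos: [0.5807, -0.1667, 0.2638]
tool_rot: [180.0, -0.0, 95.3]
force: [0.7, 0.4, 0.6]
grip_width: 0.0867
grasp_force: 0.0
```

```bash
python3 - <<'E'
from cell import env, viewer
from h import *
o=env.get_obs(); p,d=viewer.read_camera("scene"); cv2.imwrite("pics/end.png",p); print(o['time_s'],o['tool_pos'],o['grip_width'])
p,d=viewer.read_camera("wrist")
c=np.load("wcal.npz"); T=toolT(o)@c['H']; v,u=np.mgrid[0:480,0:640]
P=world(np.c_[u.ravel(),v.ravel()],d.ravel(),c['K'],T); m=(d.ravel()>0)&(abs(P[:,2]-.08)<.01)&(abs(P[:,0]-.58)<.09)&(abs(P[:,1]+.17)<.08)
print(m.sum(),cv2.minAreaRect(P[m,:2].astype(np.float32)*1000),np.percentile(P[m,2],[5,50,95]))
E
```

```text
31.1 [ 0.58068302 -0.16665882  0.26381493] 0.08674099294045537
4382 ((574.1224975585938, -164.4644775390625), (57.56410598754883, 87.00260925292969), 5.156859397888184) [0.07015862 0.07112648 0.07246029]
```

View pics/end.png

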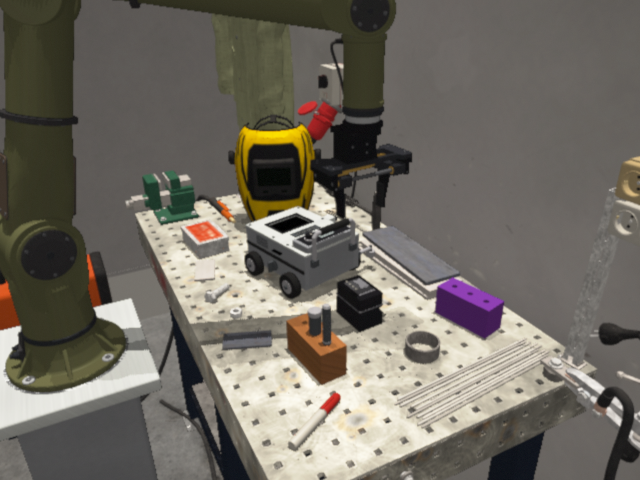

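The scene view shows the battery standing upright on bare table at (359,302), the punch upright in the rack at (326,325) and the drift in place. The wrist height reading was taken while the arm was still settling, so I'll re-check it and then hand in.

```bash
python3 - <<'E'
from cell import env, viewer
from h import *
viewer.read_camera("scene"); o=env.get_obs(); p,d=viewer.read_camera("wrist")
c=np.load("wcal.npz"); T=toolT(o)@c['H']; v,u=np.mgrid[0:480,0:640]
P=world(np.c_[u.ravel(),v.ravel()],d.ravel(),c['K'],T); m=(d.ravel()>0)&(P[:,2]>.05)&(P[:,2]<.1)&(abs(P[:,0]-.58)<.09)&(abs(P[:,1]+.17)<.08)
z=np.percentile(P[m,2],[5,50,95]); print(z, o['tool_pos'])
t=(d.ravel()>0)&(abs(P[:,2])<.02); print("table",np.median(P[t,2]))
if abs(z[1]-np.median(P[t,2])-.08)<.005: print(env.sign_off())
E
```

```text
[0.07680032 0.08018042 0.08165707] [ 0.58301234 -0.1675686   0.26603606]
table -0.00013089900676821475
the job is handed in; nothing more can be done
None
```

The job is handed in: the battery came up after gentle presses of about 10 N at most, the punch is back fully home in its rack hole, and the battery stands upright on the bare table about 245 mm from the carriage's middle, at about 31 s of the 72 s allowed.

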